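# Air the drying cabinet: door right down, then hold it 40 degrees open

## Robot

A 6-joint arm with a two-finger parallel gripper is mounted at the origin on the work surface. World frame = base frame: x ahead of the robot, y to its left, z up, the work surface at z = 0. Lengths are in m, angles in rad, forces in N, time in s.
With the tool pointing down it reaches from about 0.25 to 0.775 m from the base axis. Payload 4 kg.
Tool frame: the origin (TCP) lies midway between the tips of the shut fingers; the grasp point (between the pads) lies 19 mm behind it; z points along the fingers, y is the line along which they close (so a half turn about z gives the same grasp; the last joint's range is limited). The gripper opens to 94 mm and grips with 3 to 60 N. Pads are 16 mm wide; open, the fingers measure 119 mm over their backs; the gripper's body (75 mm by 177 mm) begins 78 mm behind the grasp point.
Start: joints at [-1.378, 0.087, 1.371, -0, 1.684, -0.103], TCP at [0.16, -0.526, 0.206] pointing down, gripper open.
Joint ranges: [-3.1, 3.1], [-0.76, 2.03], [0.27, 2.55], [-1.08, 4.22], [0.17, 2.65], [-2.57, 2.57]. Speed limits (rad/s): [2.79, 2.79, 3.14, 3.14, 3.14, 3.14].

## Interface

Orientations are given as [roll, pitch, yaw] about the fixed x, y, z axes, in that order (R = Rz(yaw) Ry(pitch) Rx(roll)).
In Python, from bench import robot gives the robot as it stands.
- The arm moves only by the tool servo_tool, never from a script. Its argument "moves" is a list of rows, each a list of 5 numbers: the shift along the tool's x, y, z in units of 25 mm (1.0 is 25 mm), then the turn about the tool's z in units of 6 degrees (1.0 is 6 degrees), then the closure, from 0 (fully open) to 1 (shut). In form: [[dx, dy, dz, yaw, gripper], ...]. A call has 1 to 10 rows; each row is the pose to reach, as a shift and turn from the pose commanded when the call began, along the tool's axes at that moment; what a row does not reach only later rows make up. A row lasts 1/12 s, in which the tool goes at most 41.7 mm and 7.16 degrees, less where a joint would pass 70% of its speed; a pose out of reach is approached as far as the arm can. A call with a gripper value outside its range is refused whole. The fingers move at their own pace and stop on an object; the grip force is fixed at half the most. Time passes only in rows, so rows that repeat a pose let the fingers close. It gives the time, the measured TCP pose, the force, the opening and the grip force at its end, in the units of the state.
- robot.get_obs(): the state, without advancing time (a new reading comes with each control period).
- robot.snapshot(name): name is "scene" or "top" or "wrist"; returns a dict with "image" (420x560x3 uint8, blue, green, red), "fx", "fy", "cx", "cy" (pixels), "k1" (the pictures are not rectified: a ray, as slopes to the right and down, at radius r is drawn at 1 + k1 r^2 times it, then the intrinsics apply), "eye" and "orientation" of the camera in the world; the wrist camera has in their place "T_tool_cam" (4x4, takes a point from camera to tool coordinates, whose origin is the TCP and whose axes are the flange's). Camera axes: x right, y down, z forward; pixel columns grow to the right and rows downward; lengths in m; the calibration is good to about 2 mm. A picture is of the moment at which its call begins: read the wrist's pose just before it. There is no depth.
- robot.close_job(): hands the job in; it is judged then, once.
The state is a dict: "time": time; "joint_positions": joint angles; "qvel": joint speeds; "joint_torque": joint torques, N m; "tool_pos": TCP position; "ee_rot": TCP orientation; "wrist_force": force on the tool from outside, world axes, zero at the start; "wrist_torque": the same for the moment, N m; "width": finger opening in m; "finger_force": force on a finger pad.
Only numpy, scipy, OpenCV 4.12 (cv2) and the standard library are available. Lean on these libraries where they do the work, as an engineer would, in place of code of your own. Each camera call takes 0.05 s, during which the arm holds its last target. There are 200 camera calls.

## Task

The drying cabinet with the yellow handle has finished its run and must be aired: take its handle and swing the drop-front door gently right down onto its stop, then raise it again and hold it 40 degrees open (measured from shut, within about 5 degrees) so that the racks inside cool slowly. The door falls when let go, so never let it drop or slam, and finish while still holding it steady there with the gripper. Keep the blue-handled cabinet shut and leave everything else on the bench where it is.

Things in the scene. Friction and masses are not known exactly. Their poses are not given: they have to be found in the camera images.
- yellow_door (a joint): drop-front door of the yellow-handled cabinet, rad: 0 = shut (upright), grows as its top swings out and down towards the robot, 1.40 = right down on its stop. Bottom hinge, no spring or catch: shut it stays by its weight; opened over 0.1 rad and let go it falls to the stop. Panel 236 wide, 150 high, 14 thick, amber window in a grey frame, 0.3 to 0.6 kg: 1 to 3 N at the bar carries it.
- yellow_bar (a point): centre of the yellow handle bar on the door's top edge: round, 14 mm thick, level, parallel to the hinge, on two round posts 90 mm apart (centres); 37 mm gap between bar and door edge. Pinch it from above, fingers closing across the bar; it turns between the pads as the door swings. Axes: the door's own (y along the bar, z from hinge to bar).
- yellow_hinge (a point): middle of the hinge line of the yellow-handled cabinet's door (panel's lower outer edge), 35 mm above the bench; does not move with the door. x: level, from the robot's side into the cabinet; y: along the hinge; z: up. With the door open by angle a, the bar's centre is at x = 7 cos a - 195 sin a, y = 0, z = 195 cos a + 7 sin a (mm) from here.
- yellow_cabinet: yellow-handled drying cabinet: white box 220 deep, 240 wide, 187 high, fixed, yaw varies; origin at the centre of its underside; door on the side facing the robot (its -x). The two cabinets are alike but for the handle and may stand either way round.
- blue_door (a joint): drop-front door of the blue-handled cabinet, rad: 0 = shut (upright), grows as its top swings out and down towards the robot, 1.40 = right down on its stop. Bottom hinge, no spring or catch: shut it stays by its weight; opened over 0.1 rad and let go it falls to the stop. Panel 236 wide, 150 high, 14 thick, amber window in a grey frame, 0.3 to 0.6 kg: 1 to 3 N at the bar carries it.
- blue_bar (a point): centre of the blue handle bar on the door's top edge: round, 14 mm thick, level, parallel to the hinge, on two round posts 90 mm apart (centres); 37 mm gap between bar and door edge. Pinch it from above, fingers closing across the bar; it turns between the pads as the door swings. Axes: the door's own (y along the bar, z from hinge to bar).
- blue_hinge (a point): middle of the hinge line of the blue-handled cabinet's door (panel's lower outer edge), 35 mm above the bench; does not move with the door. x: level, from the robot's side into the cabinet; y: along the hinge; z: up. With the door open by angle a, the bar's centre is at x = 7 cos a - 195 sin a, y = 0, z = 195 cos a + 7 sin a (mm) from here.
- blue_cabinet: blue-handled drying cabinet: white box 220 deep, 240 wide, 187 high, fixed, yaw varies; origin at the centre of its underside; door on the side facing the robot (its -x). The two cabinets are alike but for the handle and may stand either way round.
- tube_rack: bystander: yellow tube rack with some tubes in it, 190 x 90, 77 high; origin under its centre
- block: bystander: low aluminium tube block with holes, 100 x 75 x 30; origin under its centre
- pipette: bystander: grey and white pipette lying down, 230 long, 22 high; origin on the bench under its middle
- jar: bystander: clear jar with blue lid, 90 diameter, 100 high; origin under its centre
- bottle: bystander: amber bottle with orange cap, 72 diameter, 170 high; origin under its centre

How it is judged:
By the outcome, as a careful person would: the job done as asked, in the order asked, and still so for the second after the job is handed in, while the arm keeps its last pose, push and grip.
It also fails if it takes over 42 s, if anything falls off the work surface, if the arm or the gripper's body presses on something with over 40 N, if the wrist force passes 120 N, or if a joint passes its speed limit or range.

## Working session

There is one attempt and no reset: what is moved stays moved. The work goes in short steps, Python scripts to look and compute and a tool call to move; the robot and the scene stay as the last step left them, time stands still between calls to the robot, and variables do not carry over. Pictures are saved under pics/ and viewed, at most 10 in all, crops included, and the job is handed in when it is done.

Besides the shell and the picture viewer there is one more tool, called after "Call:" as a command line: name --pt "numbers of a row" for each row, then --argument value for the rest. servo_tool: Moves the arm, as the interface text tells. Its arguments: {"type":"object","properties":{"moves":{"type":"array"}},"required":["moves"]}

```bash
mkdir -p pics; ls; cat > h.py <<'E'
import numpy as np, cv2
from bench import robot
from scipy.spatial.transform import Rotation as R
def cam(s,obs=None):
    if "T_tool_cam" in s:
        T=np.eye(4);T[:3,:3]=R.from_euler('xyz',obs["ee_rot"]).as_matrix();T[:3,3]=obs["tool_pos"]
        return T@np.array(s["T_tool_cam"])
    T=np.eye(4);o=np.array(s["orientation"])
    T[:3,:3]=o if o.shape==(3,3) else R.from_euler('xyz',o).as_matrix();T[:3,3]=s["eye"];return T
def rays(s,T,px):
    K=np.array([[s["fx"],0,s["cx"]],[0,s["fy"],s["cy"]],[0,0,1.]])
    n=cv2.undistortPoints(np.array(px,float).reshape(-1,1,2),K,np.array([s["k1"],0,0,0.])).reshape(-1,2)
    d=np.c_[n,np.ones(len(n))]@T[:3,:3].T
    return T[:3,3],d
def onz(s,T,px,z):
    e,d=rays(s,T,px);return e+d*((z-e[2])/d[:,2])[:,None]
E
python3 - <<'E'
from h import *
o=robot.get_obs();print(o)
for n in("scene","top"):
    s=robot.snapshot(n);cv2.imwrite(f"pics/{n}0.png",s["image"]);print({k:v for k,v in s.items() if k!="image"})
E
```

```text
pics
{'time': 0.0, 'joint_positions': array([-1.37811160e+00,  8.79375465e-02,  1.37220133e+00, -2.46091027e-05,
        1.68361852e+00, -1.03070145e-01]), 'qvel': array([-0.00105023, -0.00040067, -0.00058449, -0.00010627, -0.0008824 ,
        0.00283543]), 'joint_torque': array([-2.86756585e-04, -3.40186214e+01, -3.02427721e+01,  7.17862090e-02,
        3.31202452e-02, -1.54634722e-04]), 'tool_pos': array([ 0.16020314, -0.52558625,  0.20434058]), 'ee_rot': array([-3.13943688e+00, -1.98396803e-04,  2.95751914e-01]), 'wrist_force': array([-0.27822248,  0.44768634,  0.55564085]), 'wrist_torque': array([-0.01248364,  0.0278261 , -0.00959896]), 'finger_force': 0.0, 'width': 0.09425134828162597}
{'fx': 388.4343925435111, 'fy': 388.4343925435111, 'cx': 275.67489523467424, 'cy': 215.77298619407642, 'k1': -0.04627085523545999, 'eye': array([0.16525899, 0.19061774, 1.51257318]), 'orientation': array([-2.83101427e+00,  1.66830967e-03, -2.12109895e+00])}
{'fx': 408.9121600623139, 'fy': 408.9121600623139, 'cx': 283.69231348498045, 'cy': 204.06928150873853, 'k1': 0.030579421332172264, 'eye': array([ 0.26835001, -0.03122794,  1.64394222]), 'orientation': array([-2.96504922,  0.01868777, -1.57846106])}
```

View pics/scene0.png

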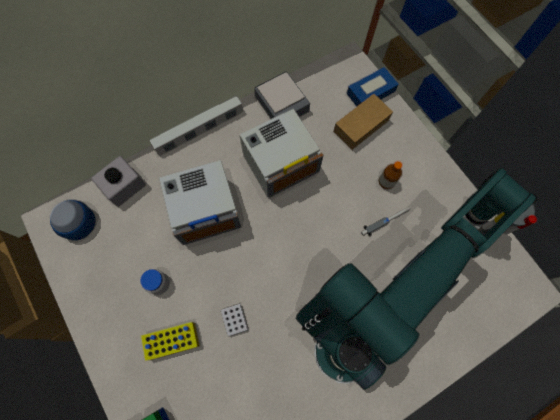

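View pics/top0.png

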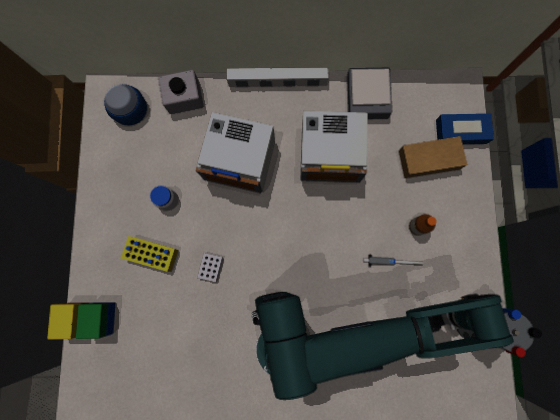

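Both views show the yellow-handled cabinet on the right (bar at about (335,167) in top, (296,163) in scene) and the blue one to its left. The pipette and bottle stand in front, to the right. Next I measure the bar.

```bash
python3 - <<'E'
from h import *
for n,box in(("top",(300,150,375,185)),("scene",(270,140,330,185))):
    s=robot.snapshot(n);T=cam(s);x0,y0,x1,y1=box
    h=cv2.cvtColor(s["image"],cv2.COLOR_BGR2HSV)
    m=cv2.inRange(h,(22,150,100),(34,255,255));k=np.zeros_like(m);k[y0:y1,x0:x1]=m[y0:y1,x0:x1]
    c=max(cv2.findContours(k,0,2)[0],key=cv2.contourArea)
    r=cv2.minAreaRect(c);b=cv2.boxPoints(r)
    print(n,r)
    e=sorted([(np.linalg.norm(b[i]-b[(i+1)%4]),(b[i]+b[(i+1)%4])/2) for i in range(4)],key=lambda t:t[0])
    P=onz(s,T,[e[0][1],e[1][1],r[0]],.23);print(P.round(4), np.degrees(np.arctan2(*(P[0]-P[1])[:2])), np.linalg.norm(P[0]-P[1]))
    cv2.imwrite(f"pics/{n}1.png",cv2.resize(s["image"][y0-60:y1+40,x0-60:x1+40],None,fx=4,fy=4)[:600,:800])
    e0,d=rays(s,T,[r[0]]);np.save(n+".npy",np.r_[e0,d[0]])
a=np.load("top.npy");b=np.load("scene.npy")
t=np.linalg.lstsq(np.c_[a[3:],-b[3:]],b[:3]-a[:3],rcond=None)[0]
print(a[:3]+t[0]*a[3:],b[:3]+t[1]*b[3:])
E
```

```text
top ((335.0, 166.5), (3.0, 28.0), 90.0)
[[ 0.654  -0.2401  0.23  ]
 [ 0.6554 -0.1407  0.23  ]
 [ 0.6547 -0.1905  0.23  ]] -179.22503911884039 0.09936542299319827
scene ((295.5, 162.0), (2.236067771911621, 25.938390731811523), 63.43495178222656)
[[ 0.652  -0.2401  0.23  ]
 [ 0.6569 -0.1434  0.23  ]
 [ 0.6544 -0.1915  0.23  ]] -177.08266072184412 0.09687955105525362
[ 0.65367253 -0.19004781  0.23373358] [ 0.65305817 -0.19040643  0.2336061 ]
```

View pics/top1.png

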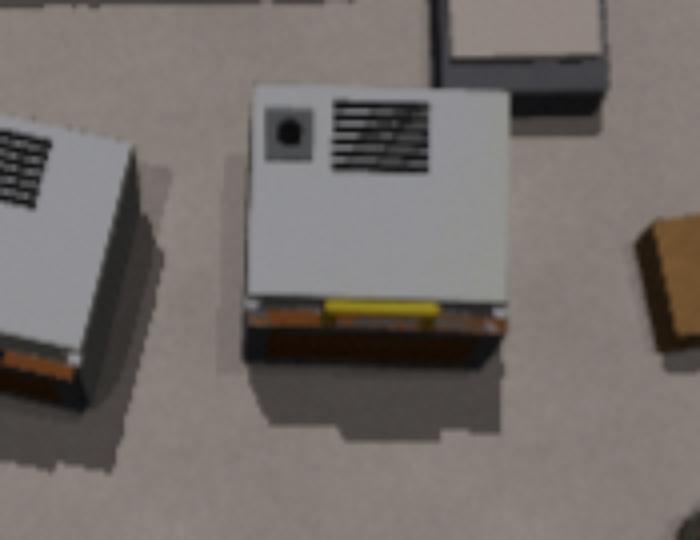

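The close-up shows the yellow bar level and nearly parallel to world y, turned about 2°, centre at roughly (0.655, -0.191, 0.230). I'll raise the tool, then carry it over the bar while turning it.

Call:
servo_tool --pt "0 0 -1.5 -1 0" --pt "0 0 -3 -2 0" --pt "0.5 -0.2 -4.4 -3 0" --pt "1.9 -0.6 -4.4 -4 0" --pt "3.4 -1.1 -4.4 -5 0" --pt "4.9 -1.5 -4.4 -6 0" --pt "6.4 -2 -4.4 -7 0" --pt "7.9 -2.4 -4.4 -8 0" --pt "9.4 -2.9 -4.4 -9 0" --pt "10.9 -3.4 -4.4 -10 0"

```text
time: 1.03
tool_pos: [0.3975, -0.364, 0.3153]
ee_rot: [-3.141, 0.0, 1.348]
wrist_force: [0.4, -1.0, -0.2]
width: 0.0937
finger_force: 0.0
```

```bash
cat >> h.py <<'E'
def delta(p,yaw=None):
    """tool-axis shift in units from now to world p, and turn units to world yaw (rad)"""
    o=robot.get_obs();M=R.from_euler('xyz',o["ee_rot"]).as_matrix()
    print("pos",o["tool_pos"].round(4),"rot",o["ee_rot"].round(3),"t",o["time"])
    print("d",(M.T@(np.array(p)-o["tool_pos"])/.025).round(2), "turn",None if yaw is None else round(-np.degrees(yaw-o["ee_rot"][2])/6,2))
E
python3 -c "
from h import *
delta([.655,-.191,.31],1.536)"
```

```text
pos [ 0.3975 -0.364   0.3153] rot [-3.141  0.     1.348] t 1.0333
d [9.03 8.52 0.21] turn -1.8
```

Call:
servo_tool --pt "1 0.9 0 -0.5 0" --pt "2.2 2.1 0 -0.9 0" --pt "3.4 3.2 0 -1.3 0" --pt "4.6 4.3 0 -1.7 0" --pt "5.8 5.4 0.1 -1.8 0" --pt "7 6.6 0.2 -1.8 0" --pt "8 7.6 0.2 -1.8 0" --pt "8.7 8.2 0.2 -1.8 0" --pt "9 8.5 0.2 -1.8 0" --pt "9 8.5 0.2 -1.8 0"

```text
time: 1.87
tool_pos: [0.6554, -0.1926, 0.3087]
ee_rot: [-3.14, -0.001, 1.534]
wrist_force: [-0.5, -0.4, 0.2]
width: 0.0939
finger_force: 0.0
```

```bash
python3 - <<'E'
from h import *
o=robot.get_obs();s=robot.snapshot("wrist");T=cam(s,o);cv2.imwrite("pics/w0.png",s["image"])
h=cv2.cvtColor(s["image"],cv2.COLOR_BGR2HSV);m=cv2.inRange(h,(22,150,80),(34,255,255))
c=max(cv2.findContours(m,0,2)[0],key=cv2.contourArea);r=cv2.minAreaRect(c);b=cv2.boxPoints(r);print(r)
e=sorted([(np.linalg.norm(b[i]-b[(i+1)%4]),(b[i]+b[(i+1)%4])/2) for i in range(4)],key=lambda t:t[0])
P=onz(s,T,[e[0][1],e[1][1],r[0]],.23);print(P.round(4),np.degrees(np.arctan2(*(P[0]-P[1])[:2])))
delta(P[2]+[0,0,-.019],1.536)
E
```

```text
((279.0, 212.5), (115.0, 14.0), 90.0)
[[ 0.6569 -0.1373  0.23  ]
 [ 0.6531 -0.2411  0.23  ]
 [ 0.6551 -0.1867  0.23  ]] 2.0830753330579035
pos [ 0.6542 -0.194   0.3095] rot [-3.14   0.     1.532] t 1.9167
d [0.29 0.03 3.94] turn -0.03
```

View pics/w0.png

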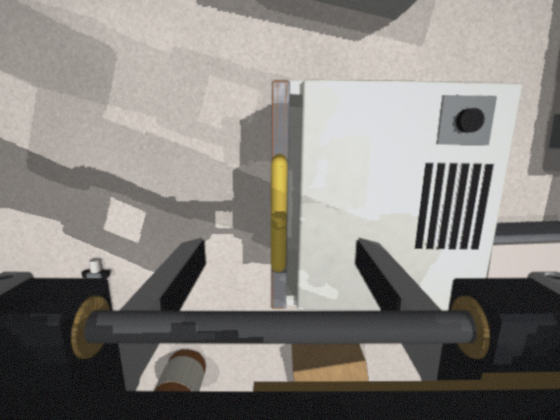

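The wrist view shows the bar at (279,212), midway between the open fingers and square to them. I'll lower the tool and close the fingers.

Call:
servo_tool --pt "0.1 0 1 0 0" --pt "0.2 0 2 0 0" --pt "0.2 0 3 0 0" --pt "0.2 0 3.6 0 0" --pt "0.2 0 3.9 0 0" --pt "0.2 0 3.9 0 0" --pt "0.2 0 3.9 0 0.3" --pt "0.2 0 3.9 0 0.6" --pt "0.2 0 3.9 0 0.8" --pt "0.2 0 3.9 0 1"

```text
time: 2.75
tool_pos: [0.6547, -0.1896, 0.2149]
ee_rot: [3.139, 0.001, 1.531]
wrist_force: [0.4, -0.6, 0.4]
width: 0.0706
finger_force: 0.0
```

Call:
servo_tool --pt "0 0 0 0 1" --pt "0 0 0 0 1" --pt "0 0 0 0 1" --pt "0 0 0 0 1"

```text
time: 3.08
tool_pos: [0.6543, -0.1891, 0.213]
ee_rot: [3.142, 0.0, 1.532]
wrist_force: [0.1, -0.1, -0.4]
width: 0.0442
finger_force: 0.0
```

Call:
servo_tool --pt "0 0 0 0 1" --pt "0 0 0 0 1" --pt "0 0 0 0 1" --pt "0 0 0 0 1" --pt "0 0 0 0 1" --pt "0 0 0 0 1" --pt "0 0 0 0 1"

```text
time: 3.67
tool_pos: [0.6538, -0.1892, 0.2129]
ee_rot: [-3.141, -0.0, 1.531]
wrist_force: [-1.5, 0.8, 0.4]
width: 0.0128
finger_force: 30.0
```

```bash
python3 - <<'E'
from h import *
o=robot.get_obs();print(o["width"],o["finger_force"],o["wrist_force"],o["tool_pos"],o["ee_rot"])
for a in list(np.arange(.1,1.41,.1)):
    x=7*np.cos(a)-195*np.sin(a)-7; z=195*np.cos(a)+7*np.sin(a)-195
    print(round(a,2),"dy",round(x/25,2),"dz",round(-z/25,2))
E
```

```text
0.01280434167907297 29.998370110988617 [-1.48001495  0.76749905  0.36595723] [ 0.65384437 -0.18915243  0.2129274 ] [-3.14064910e+00 -4.09226185e-05  1.53136406e+00]
0.1 dy -0.78 dz 0.01
0.2 dy -1.56 dz 0.1
0.3 dy -2.32 dz 0.27
0.4 dy -3.06 dz 0.51
0.5 dy -3.77 dz 0.82
0.6 dy -4.45 dz 1.2
0.7 dy -5.09 dz 1.65
0.8 dy -5.68 dz 2.16
0.9 dy -6.22 dz 2.73
1.0 dy -6.69 dz 3.35
1.1 dy -7.1 dz 4.01
1.2 dy -7.45 dz 4.71
1.3 dy -7.72 dz 5.44
1.4 dy -7.92 dz 6.2
```

Gripped: width 12.8 mm, 30 N. I'll open along the arc, checking the force as I go.

Call:
servo_tool --pt "0 -0.25 0 0 1" --pt "0 -0.6 0.01 0 1" --pt "0 -1 0.03 0 1" --pt "0 -1.4 0.08 0 1" --pt "0 -1.8 0.15 0 1" --pt "0 -2.2 0.24 0 1" --pt "0 -2.55 0.34 0 1" --pt "0 -2.85 0.43 0 1" --pt "0 -3.06 0.51 0 1" --pt "0 -3.06 0.51 0 1"

```text
time: 4.5
tool_pos: [0.5769, -0.1855, 0.2006]
ee_rot: [-3.142, -0.001, 1.532]
wrist_force: [-0.3, 4.0, 3.1]
width: 0.013
finger_force: 30.0
```

```bash
cat >> h.py <<'E'
def ang(H=np.array([.6538,-.1892])):
    # angle from bar position relative to shut grasp (TCP z .2129), hinge x axis at -2.1 deg
    o=robot.get_obs();p=o["tool_pos"];u=np.array([np.cos(.0365),-np.sin(.0365)])
    x=7+1000*(p[:2]-H)@u; z=195+1000*(p[2]-.2129)
    a=np.arctan2(7,195)+np.arctan2(-x,z)
    print("a",a.round(3),np.degrees(a).round(1),"r",np.hypot(x,z).round(1),"(195.1) lateral mm",(1000*(p[:2]-H)@[u[1],-u[0]]).round(1),"F",o["wrist_force"].round(1),"w",round(o["width"],4),"ff",round(o["finger_force"],1),"t",o["time"],"v",abs(o["qvel"]).max().round(3))
E
python3 -c "
from h import *
ang()"
```

```text
a 0.402 23.0 r 195.7 (195.1) lateral mm -0.9 F [-0.3  4.   3.1] w 0.013 ff 30.0 t 4.5 v 0.026
```

Call:
servo_tool --pt "0 -0.35 0.14 0 1" --pt "0 -0.71 0.31 0 1" --pt "0 -1.06 0.49 0 1" --pt "0 -1.39 0.69 0 1" --pt "0 -1.72 0.91 0 1" --pt "0 -2.03 1.14 0 1" --pt "0 -2.33 1.39 0 1" --pt "0 -2.62 1.65 0 1" --pt "0 -2.9 1.93 0 1" --pt "0 -3.16 2.22 0 1"

```text
time: 5.33
tool_pos: [0.4987, -0.182, 0.1441]
ee_rot: [-3.142, -0.002, 1.532]
wrist_force: [1.3, 3.2, -0.0]
width: 0.013
finger_force: 30.0
```

```bash
python3 -c "
from h import *
ang()"
```

```text
a 0.901 51.6 r 194.7 (195.1) lateral mm -1.5 F [ 1.3  3.2 -0. ] w 0.013 ff 30.0 t 5.3333 v 0.31
```

Call:
servo_tool --pt "0 -0.24 0.31 0 1" --pt "0 -0.47 0.62 0 1" --pt "0 -0.68 0.95 0 1" --pt "0 -0.88 1.28 0 1" --pt "0 -1.06 1.63 0 1" --pt "0 -1.23 1.98 0 1" --pt "0 -1.35 2.27 0 1" --pt "0 -1.43 2.49 0 1" --pt "0 -1.5 2.71 0 1" --pt "0 -1.5 2.71 0 1"

```text
time: 6.17
tool_pos: [0.4606, -0.1807, 0.075]
ee_rot: [-3.14, -0.002, 1.531]
wrist_force: [0.7, 6.4, -1.6]
width: 0.0129
finger_force: 30.0
```

```bash
python3 -c "
from h import *
ang()"
```

```text
a 1.309 75.0 r 195.0 (195.1) lateral mm -1.5 F [ 0.7  6.4 -1.6] w 0.0129 ff 30.0 t 6.1667 v 0.026
```

Call:
servo_tool --pt "0.02 -0.06 0.15 0 1" --pt "0.03 -0.1 0.3 0 1" --pt "0.04 -0.14 0.45 0 1" --pt "0.04 -0.17 0.58 0 1" --pt "0.04 -0.19 0.68 0 1" --pt "0.04 -0.2 0.75 0 1" --pt "0.04 -0.21 0.8 0 1" --pt "0.04 -0.22 0.84 0 1" --pt "0.04 -0.22 0.84 0 1"

```text
time: 6.92
tool_pos: [0.4561, -0.1806, 0.0575]
ee_rot: [3.141, 0.001, 1.531]
wrist_force: [-2.2, 4.4, 7.1]
width: 0.0132
finger_force: 30.0
```

```bash
python3 -c "
from h import *
ang()"
```

```text
a 1.402 80.3 r 195.0 (195.1) lateral mm -1.4 F [-2.2  4.4  7.1] w 0.0132 ff 30.0 t 6.9167 v 0.002
```

The door rests on its stop: it has stopped moving, reads 1.402 rad, and pushes up with 7 N. Now I'll raise it along the arc.

Call:
servo_tool --pt "0 0 0 0 1" --pt "0 0.04 -0.3 0 1" --pt "0 0.13 -0.6 0 1" --pt "0 0.21 -0.88 0 1" --pt "0 0.34 -1.24 0 1" --pt "0 0.48 -1.6 0 1" --pt "0 0.65 -1.96 0 1" --pt "0 0.83 -2.3 0 1" --pt "0 1.03 -2.64 0 1" --pt "0 1.24 -2.96 0 1"

```text
time: 7.75
tool_pos: [0.4864, -0.1819, 0.1308]
ee_rot: [-3.139, 0.001, 1.531]
wrist_force: [-0.5, 0.9, -4.6]
width: 0.013
finger_force: 30.0
```

```bash
python3 -c "
from h import *
ang()"
```

```text
a 0.994 56.9 r 196.2 (195.1) lateral mm -1.1 F [-0.5  0.9 -4.6] w 0.013 ff 30.0 t 7.75 v 0.278
```

Call:
servo_tool --pt "0 0.22 -0.3 0 1" --pt "0 0.46 -0.6 0 1" --pt "0 0.72 -0.88 0 1" --pt "0 0.99 -1.16 0 1" --pt "0 1.22 -1.37 0 1" --pt "0 1.41 -1.54 0 1" --pt "0 1.54 -1.65 0 1" --pt "0 1.6 -1.7 0 1" --pt "0 1.6 -1.7 0 1" --pt "0 1.6 -1.7 0 1"

```text
time: 8.58
tool_pos: [0.526, -0.1838, 0.175]
ee_rot: [-3.14, 0.002, 1.531]
wrist_force: [-7.1, -0.0, 4.8]
width: 0.0131
finger_force: 30.0
```

```bash
python3 -c "
from h import *
ang()
s=robot.snapshot('top');cv2.imwrite('pics/top2.png',s['image']);s=robot.snapshot('wrist');cv2.imwrite('pics/w2.png',s['image'])"
```

```text
a 0.692 39.6 r 198.2 (195.1) lateral mm -0.7 F [-7.1 -0.   4.8] w 0.0131 ff 30.0 t 8.5833 v 0.006
```

View pics/top2.png

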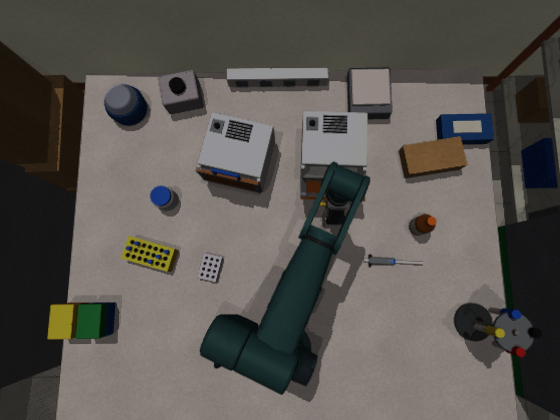

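View pics/w2.png

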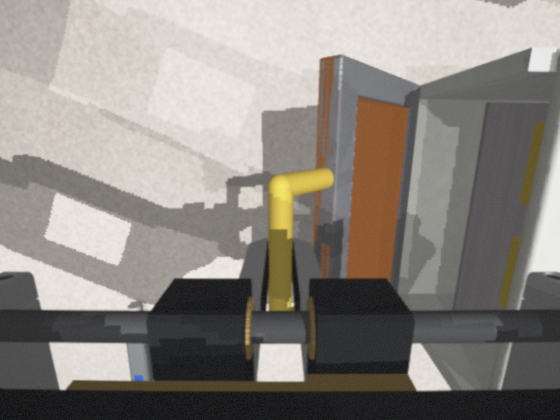

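The top view shows everything else unmoved and the blue cabinet shut. The wrist view shows the bar, at about (282,240), still between the pads with the door part open. It is steady at about 39.6°, so I'm handing in.

```bash
python3 -c "
from h import *
ang();print(robot.close_job())"
```

```text
a 0.692 39.7 r 198.2 (195.1) lateral mm -0.7 F [-6.8 -0.1  4.4] w 0.0131 ff 30.0 t 8.6833 v 0.003
the job is handed in; nothing more can be done
None
```

The yellow-handled door was lowered gently onto its stop, raised again and handed in while held by the gripper at about 40° open (39.7° worked out from the tool position); the blue cabinet stayed shut and nothing else was moved.

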